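# Run a fingertip along the curved row of lids to shut the sample tray

### The job

Shut the five blue lids of the sample tray by running your closed fingertips along their curved row: touch down on the green pad, sweep over the lids with light contact in one stroke, without lifting off, so that they shut one after another, and finish by touching the red pad before lifting away. Press gently, grip nothing, and do not shift the tray or the vials and other things around it.

Things in the scene. Friction and masses are not known exactly. Their poses are not given: they have to be found in the camera images.
- tray: loose sample tray, 1.6 kg: grey plate 106 x 312 x 6 mm with seven places on an arc of radius 220 mm, one every 38 mm along it: green pad, five blue lids, red pad. Pads and shut lids share one level, 54 mm above the desk. Origin: centre of the plate's underside; y along the plate to the green pad (about to the robot's left), x to the bulging side (about away from the robot); arc centre x -196 mm, y 0
- start_pad: fixed green-topped pad at the left end of the row, 36 mm along the arc x 44 mm across; origin: centre of its top face; x points along the arc towards lid 1
- finish_pad: fixed red-topped pad at the right end of the row, same size; origin: centre of its top face; x points along the arc, away from lid 5
- lid1 (a joint): opening of blue lid 1 (counted from the green pad), rad: 0 = shut, level with the pads; at the start 0.3 to 0.5. A plate 34 mm along the arc x 40 mm across x 4 mm thick, hinged at the edge nearer the green pad, the edge nearer the red pad standing up 10 to 16 mm. A stiff hinge leaves it where it is put; about 0.6 N at the free edge moves it
- lid1_seat (a point): fixed point of the tray where the centre of lid 1's top face lies when that lid is shut
- lid2 (a joint): opening of blue lid 2 (counted from the green pad), rad: 0 = shut, level with the pads; at the start 0.3 to 0.5. A plate 34 mm along the arc x 40 mm across x 4 mm thick, hinged at the edge nearer the green pad, the edge nearer the red pad standing up 10 to 16 mm. A stiff hinge leaves it where it is put; about 0.6 N at the free edge moves it
- lid2_seat (a point): fixed point of the tray where the centre of lid 2's top face lies when that lid is shut
- lid3 (a joint): opening of blue lid 3 (counted from the green pad), rad: 0 = shut, level with the pads; at the start 0.3 to 0.5. A plate 34 mm along the arc x 40 mm across x 4 mm thick, hinged at the edge nearer the green pad, the edge nearer the red pad standing up 10 to 16 mm. A stiff hinge leaves it where it is put; about 0.6 N at the free edge moves it
- lid3_seat (a point): fixed point of the tray where the centre of lid 3's top face lies when that lid is shut
- lid4 (a joint): opening of blue lid 4 (counted from the green pad), rad: 0 = shut, level with the pads; at the start 0.3 to 0.5. A plate 34 mm along the arc x 40 mm across x 4 mm thick, hinged at the edge nearer the green pad, the edge nearer the red pad standing up 10 to 16 mm. A stiff hinge leaves it where it is put; about 0.6 N at the free edge moves it
- lid4_seat (a point): fixed point of the tray where the centre of lid 4's top face lies when that lid is shut
- lid5 (a joint): opening of blue lid 5 (counted from the green pad), rad: 0 = shut, level with the pads; at the start 0.3 to 0.5. A plate 34 mm along the arc x 40 mm across x 4 mm thick, hinged at the edge nearer the green pad, the edge nearer the red pad standing up 10 to 16 mm. A stiff hinge leaves it where it is put; about 0.6 N at the free edge moves it
- lid5_seat (a point): fixed point of the tray where the centre of lid 5's top face lies when that lid is shut
- vial_tbx: white capped vial, 34 mm across, 56 mm tall, standing on the tray plate in the hollow of the arc; bystander; origin: centre of its underside
- vial_3: amber vial with white cap, 22 mm across, 55 mm tall, standing on the tray plate in the hollow of the arc; bystander; origin: centre of its underside
- bottle_white: small white bottle, 28 mm across, 44 mm tall, on the desk; bystander; origin: centre of its underside
- vial_2: white vial with blue cap, 16 mm across, 41 mm tall, on the desk; bystander; origin: centre of its underside
- beaker: clear beaker, 57 mm across, 66 mm tall, on the desk; bystander; origin: centre of its underside
- fixture_block: white drilled block 29 x 50 x 20 mm, on the desk; bystander; origin: centre of its underside
- connector: green terminal block 13 x 32 x 15 mm, on the desk; bystander; origin: centre of its underside

How it is judged:
By the outcome, as a careful person would: the job done as asked, in the order asked, and still so for the second after the job is handed in, with the robot touching nothing.
It also fails if it takes over 51 s, if anything falls off the work surface, if the arm or the gripper's body presses on something with over 40 N, if the wrist force passes 120 N, or if a joint passes its speed limit or range.

### The arm

A 6-joint arm with a two-finger parallel gripper is mounted at the origin on a cart in front of the work surface, level with it; the furniture and walls round the work are solid. World frame = base frame: x ahead of the robot, y to its left, z up, the work surface at z = 0. Lengths are in m, angles in rad, forces in N, time in s.
With the tool pointing down it reaches from about 0.25 to 0.775 m from the base axis. Payload 4 kg.
Tool frame: the origin (TCP) lies on the centre line of the jaws, within the pads' length; the fingertips stand 17 mm ahead of it and the grasp point (between the pads) lies 2 mm behind it; z points along the fingers, y is the line along which they close (so a half turn about z gives the same grasp; the last joint's range is limited). The gripper opens to 94 mm and grips with 3 to 60 N. Pads are 16 mm wide; open, the fingers measure 119 mm over their backs; the gripper's body (75 mm by 177 mm) begins 78 mm behind the grasp point.
Start: joints at [-1.219, 0.087, 1.371, -0, 1.684, -0.103], TCP at [0.242, -0.494, 0.223] pointing down, gripper open.
Joint ranges: [-3.1, 3.1], [-0.76, 2.03], [0.27, 2.55], [-1.08, 4.22], [0.17, 2.65], [-2.57, 2.57]. Speed limits (rad/s): [2.79, 2.79, 3.14, 3.14, 3.14, 3.14].

### API

Orientations are given as [roll, pitch, yaw] about the fixed x, y, z axes, in that order (R = Rz(yaw) Ry(pitch) Rx(roll)).
In Python, from bench import robot gives the robot as it stands.
- The arm moves only by the tool servo_tool, never from a script. Its argument "plan" is a list of rows, each a list of 7 numbers: the shift along the tool's x, y, z normalised to -1 to 1, where 1 is 0.1 m, then the turn, a rotation vector about the tool's x, y, z normalised to -1 to 1, where 1 is pi/2 rad, then the finger opening in mm, from 0 to 94. In form: [[x, y, z, ax, ay, az, gripper], ...]. A call has 1 to 12 rows; each row is the pose to reach, as a shift and turn from the pose commanded when the call began, along the tool's axes at that moment; what a row does not reach only later rows make up. A row lasts 1/12 s, in which the tool goes at most 41.7 mm and 7.16 degrees, less where a joint would pass 70% of its speed; a pose out of reach is approached as far as the arm can. A call with a number of a shift or a turn outside -1 to 1 is refused whole. A call with a gripper value outside its range is refused whole. The fingers move at their own pace and stop on an object; the grip force is fixed at half the most. Time passes only in rows, so rows that repeat a pose let the fingers close. It gives the time, the measured TCP pose, the force, the opening and the grip force at its end, in the units of the state.
- robot.get_obs(): the state, without advancing time (a new reading comes with each control period).
- robot.snapshot(name): name is "scene" or "top"; returns the picture (420x560x3 uint8, red, green, blue); there is no depth.
- robot.camera_params(name): a dict with "camera_matrix" (3x3 intrinsics, pixels), "rvec" (rotation vector, rad) and "tvec" (3), from world to camera coordinates, as OpenCV has them. Camera axes: x right, y down, z forward; pixel columns grow to the right and rows downward; lengths in m; the calibration is good to about 2 mm. A picture is of the moment at which its call begins. camera_params takes no time and is no camera call.
- robot.close_job(): hands the job in; it is judged then, once.
Trained networks look in the newest picture that a camera, given by its name, has taken for a name from the list of things; names that differ only in an ending like _2 or _b are one class to them, and where a whole thing is asked for, a point or a joint stands for the part that bears it (a point fixed in the world has none). Each returns a list of dicts, best first, with "conf" (0 to 1); they miss things now and then, are a little off and sometimes report something else, mostly with a low value. They report only what shows in the picture. A call takes as long as a camera call.
- robot.find_in(thing, camera): "extent" ([centre column, centre row, width, height] in pixels, round what is visible of it).
The state is a dict: "time": time; "joint_positions": joint angles; "qvel": joint speeds; "joint_torque": joint torques, N m; "tool_pos": TCP position; "ee_rot": TCP orientation; "wrist_force": force on the tool from outside, world axes, zero at the start; "wrist_torque": the same for the moment, N m; "width": finger opening in m; "finger_force": force on a finger pad.
Only numpy, scipy, OpenCV 4.12 (cv2) and the standard library are available. Lean on these libraries where they do the work, as an engineer would, in place of code of your own. Each camera call takes 0.05 s, during which the arm holds its last target. There are 200 camera calls.

## Working session

There is one attempt and no reset: what is moved stays moved. The work goes in short steps, Python scripts to look and compute and a tool call to move; the robot and the scene stay as the last step left them, time stands still between calls to the robot, and variables do not carry over. Pictures are saved under pics/ and viewed, at most 10 in all, crops included, and the job is handed in when it is done.

Besides the shell and the picture viewer there is one more tool, called after "Emit:" as a command line: name --pt "numbers of a row" for each row, then --argument value for the rest. servo_tool: Moves the arm, as the interface text tells. Scaled input: -1 to 1 covers 0.1 m each way for a shift and pi/2 rad each way for a turn. Its arguments: {"type":"object","properties":{"plan":{"type":"array","items":{"type":"array","items":{"type":"number"}}}},"required":["plan"]}

```bash
mkdir -p pics
python3 - <<'E'
from bench import robot
import cv2,numpy as np
for n in("scene","top"):
    cv2.imwrite(f"pics/{n}0.png",robot.snapshot(n)[:,:,::-1])
    p=robot.camera_params(n);print(n,p)
    for t in("start_pad","finish_pad","lid1","tray"):
        print(t,[(np.round(d["extent"],1).tolist(),round(d["conf"],2)) for d in robot.find_in(t,n)][:6])
o=robot.get_obs();print(o["time"],o["tool_pos"],o["ee_rot"],o["wrist_force"])
E
```

```text
scene {'camera_matrix': array([[385.50143023,   0.        , 288.342007  ],
       [  0.        , 385.50143023, 211.11426174],
       [  0.        ,   0.        ,   1.        ]]), 'rvec': array([ 1.04632073, -2.36173366,  1.11494326]), 'tvec': array([0.36555254, 0.28241714, 0.64151085])}
start_pad [([201.5, 225.6, 28.0, 24.0], 0.59)]
finish_pad [([273.1, 188.2, 13.4, 25.5], 0.74), ([230.9, 213.8, 119.2, 79.2], 0.18)]
lid1 [([218.1, 198.4, 16.3, 19.1], 0.74), ([208.4, 207.5, 19.8, 13.6], 0.69), ([228.1, 190.4, 18.1, 24.9], 0.62), ([259.8, 202.7, 9.6, 20.8], 0.58), ([256.9, 181.3, 11.7, 11.4], 0.53), ([245.1, 184.0, 12.8, 16.2], 0.42)]
tray [([229.8, 212.9, 115.0, 80.9], 0.57)]
top {'camera_matrix': array([[514.84896081,   0.        , 273.90200796],
       [  0.        , 514.84896081, 209.75961369],
       [  0.        ,   0.        ,   1.        ]]), 'rvec': array([ 2.22071253, -2.15931311,  0.06682879]), 'tvec': array([0.02849405, 0.49868475, 1.11582098])}
start_pad [([209.8, 143.4, 20.2, 28.9], 0.76)]
finish_pad [([310.4, 145.4, 22.8, 25.8], 0.81)]
lid1 [([224.6, 133.1, 19.1, 22.2], 0.84), ([293.6, 135.6, 22.1, 21.4], 0.54), ([277.6, 127.2, 12.7, 18.9], 0.51)]
tray [([262.0, 143.6, 140.6, 52.1], 0.56)]
0.5 [ 0.24159491 -0.49408859  0.22246105] [ 3.14159235e+00 -1.45739711e-07  4.54792614e-01] [ 0.13815808 -0.39972003 -0.26931178]
```

View pics/top0.png

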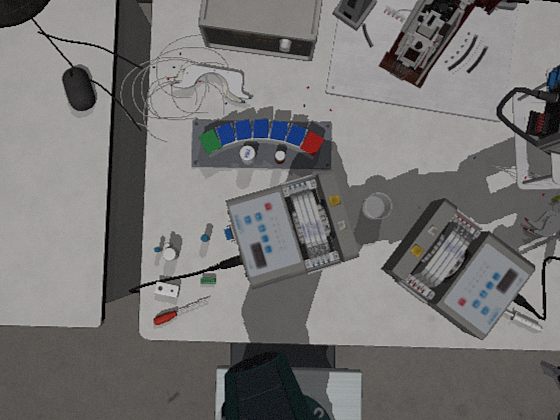

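View pics/scene0.png

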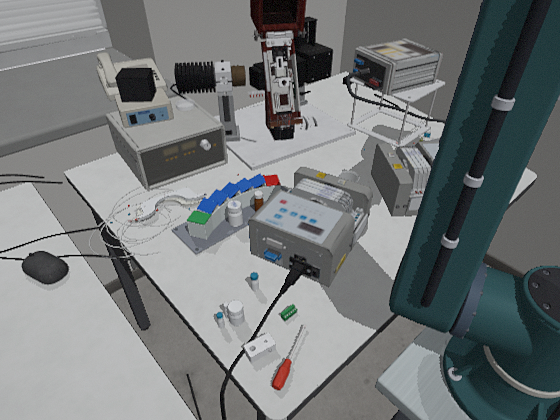

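The top view shows the tray with its plate at about cols 192–331, rows 119–169. The green pad is near (210,141), the red pad near (313,142), and the lids lie between them, with an instrument box just in front. Next I'll segment the pads and plate and fit the tray pose.

```bash
cat > h.py <<'E'
import cv2,numpy as np
from bench import robot
from scipy.optimize import least_squares
def proj(P,n):
    p=robot.camera_params(n);return cv2.projectPoints(np.float64(P).reshape(-1,1,3),p["rvec"],p["tvec"],p["camera_matrix"],None)[0].reshape(-1,2)
def ray(uv,n,z):
    p=robot.camera_params(n);R=cv2.Rodrigues(p["rvec"])[0];c=-R.T@p["tvec"]
    d=R.T@np.linalg.inv(p["camera_matrix"])@np.array([uv[0],uv[1],1.]);return c+d*(z-c[2])/d[2]
def T(q,P):
    P=np.float64(P);c,s=np.cos(q[2]),np.sin(q[2]);return np.c_[q[0]+c*P[:,0]-s*P[:,1],q[1]+s*P[:,0]+c*P[:,1],P[:,2]]
def arc(a,r=.22,z=.054): return [-.196+r*np.cos(a),r*np.sin(a),z]
def padpts(a):  # filled grid on a pad
    return [arc(a+t/.22,.22+d) for t in np.linspace(-.018,.018,9) for d in np.linspace(-.022,.022,9)]
E
python3 - <<'E'
from h import *
A=3*.038/.22
obs={}
for n in("top","scene"):
    im=cv2.imread(f"pics/{n}0.png");h=cv2.cvtColor(im,cv2.COLOR_BGR2HSV)
    b=(slice(110,180),slice(185,340)) if n=="top" else (slice(170,240),slice(180,290))
    for c,m in(("g",cv2.inRange(h,(45,120,60),(80,255,255))),("r",cv2.inRange(h,(0,150,90),(8,255,255))|cv2.inRange(h,(172,150,90),(180,255,255)))):
        k=np.zeros_like(m);k[b]=m[b];N,l,s,ce=cv2.connectedComponentsWithStats(k)
        i=1+np.argmax(s[1:,4]);print(n,c,s[i],ce[i]);obs[n,c]=ce[i]
        z=ray(ce[i],n,.054);print(z)
def res(q,ns):
    return np.concatenate([proj(T(q,padpts(A if c=="g" else -A)),n).mean(0)-obs[n,c] for n in ns for c in"gr"])
for ns in(("top",),("scene",),("top","scene")):
    s=least_squares(res,[.5,.06,0],args=(ns,));print(ns,s.x.round(4),s.fun.round(2))
q=s.x
for n in("top","scene"):
    im=cv2.imread(f"pics/{n}0.png");
    b=(110,185,70,155) if n=="top" else (165,170,100,130)
    f=5; v=cv2.resize(im[b[0]:b[0]+b[2],b[1]:b[1]+b[3]],None,fx=f,fy=f,interpolation=2)
    def dr(P,col):
        p=((proj(T(q,P),n)-[b[1],b[0]]+.5)*f).astype(int);cv2.polylines(v,[p.reshape(-1,1,2)],True,col,1)
    dr([[x,y,.006] for x,y in((.053,.156),(.053,-.156),(-.053,-.156),(-.053,.156))],(0,255,255))
    for k in range(7):
        a=A-k*.038/.22;w=.018 if k in(0,6) else .017;d=.022 if k in(0,6) else .02
        dr([arc(a+s*w/.22,.22+t*d) for s,t in((1,1),(1,-1),(-1,-1),(-1,1))],(255,255,255))
    cv2.imwrite(f"pics/{n}1.png",v)
# box top corners: height from both views
for n,uv in(("top",(317,176)),("top",(227,200)),("scene",(300,168)),("scene",(258,186))):print(n,[ray(uv,n,z).round(3) for z in(.05,.1,.15)])
E
```

```text
top g [199 129  23  25 326] [209.79754601 140.97546012]
[0.63880752 0.18360499 0.054     ]
top r [300 131  24  23 326] [311.66257669 142.53067485]
[ 0.64157956 -0.03427295  0.054     ]
scene g [187 211  24  13 201] [198.59701493 217.14427861]
[0.63748955 0.18479056 0.054     ]
scene r [263 175  16  11 127] [271.01574803 179.71653543]
[ 0.64036762 -0.03166756  0.054     ]
('top',) [0.6454 0.0747 0.0127] [ 0.06  0.   -0.06 -0.  ]
('scene',) [0.6443 0.0764 0.0161] [-0.1   0.12  0.12 -0.18]
('top', 'scene') [0.6452 0.0753 0.0139] [-0.19  0.13 -0.31  0.01  0.04 -0.34  0.28 -0.46]
top [array([ 0.57 , -0.048,  0.05 ]), array([ 0.564, -0.044,  0.1  ]), array([ 0.557, -0.04 ,  0.15 ])]
top [array([0.514, 0.143, 0.05 ]), array([0.51 , 0.138, 0.1  ]), array([0.506, 0.134, 0.15 ])]
scene [array([ 0.635, -0.129,  0.05 ]), array([ 0.581, -0.075,  0.1  ]), array([ 0.528, -0.021,  0.15 ])]
scene [array([0.646, 0.007, 0.05 ]), array([0.591, 0.049, 0.1  ]), array([0.537, 0.091, 0.15 ])]
```

View pics/top1.png

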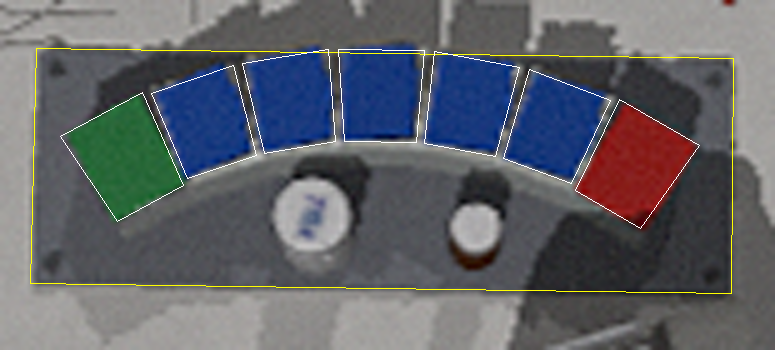

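View pics/scene1.png

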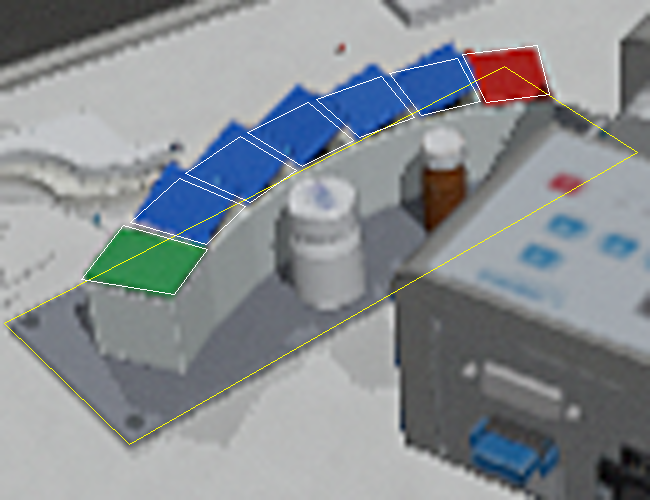

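The fit matches in both views: tray pose ≈ (0.645, 0.0752), yaw 0.0135. The white outlines sit on the pads, and the lids stand open above their seats. I'll raise the tool, turn it to yaw 0, close the fingers and check the box height.

Emit:
servo_tool --pt "0 0 -0.3 0 0 0.07 0" --pt "0 0 -0.6 0 0 0.14 0" --pt "0 0 -0.8 0 0 0.21 0" --pt "0 0 -1 0 0 0.28 0" --pt "0 0 -1 0 0 0.2895 0" --pt "0 0 -1 0 0 0.2895 0"

```text
time: 1.0
tool_pos: [0.2418, -0.4945, 0.3235]
ee_rot: [3.139, -0.001, 0.002]
wrist_force: [-0.3, 0.3, -1.4]
width: 0.0571
finger_force: 0.0
```

Run:
```python
from h import *
# box left-far/near corner of panel seen in both views
def tri(a,b):
    r=least_squares(lambda P:np.r_[proj([P],"top")[0]-a,proj([P],"scene")[0]-b],[.5,.1,.1]);return r.x.round(3),r.fun.round(1)
print(tri((229,201),(250,220)), tri((317,177),(303,170)))
q=[.645,.0752,.0137]
for k in np.arange(0,6.01,.5):
    print(k,T(q,[arc((3-k)*.038/.22)])[0].round(4))
o=robot.get_obs();print(o["time"],o["tool_pos"],o["ee_rot"],o["joint_positions"].round(2) if hasattr(o["joint_positions"],"round") else o["joint_positions"],o["width"])
```

```text
(array([0.509, 0.135, 0.101]), array([-0.6, -0.5,  0.8,  0.1])) (array([ 0.555, -0.046,  0.121]), array([ 2.1,  2.3, -3.6, -0.3]))
0.0 [0.6386 0.1841 0.054 ]
0.5 [0.6475 0.1673 0.054 ]
1.0 [0.655  0.1498 0.054 ]
1.5 [0.6609 0.1318 0.054 ]
2.0 [0.6652 0.1133 0.054 ]
2.5 [0.6679 0.0945 0.054 ]
3.0 [0.669  0.0755 0.054 ]
3.5 [0.6684 0.0565 0.054 ]
4.0 [0.6662 0.0377 0.054 ]
4.5 [0.6624 0.0191 0.054 ]
5.0 [0.657  0.0009 0.054 ]
5.5 [ 0.6501 -0.0168  0.054 ]
6.0 [ 0.6416 -0.0338  0.054 ]
1.0 [ 0.24177886 -0.49452663  0.32353783] [ 3.13883667e+00 -1.00869995e-03  2.08489419e-03] [-1.22  0.09  1.17  0.    1.88  0.35] 0.05714728927911322
```

Emit:
servo_tool --pt "0.19 -0.33 0 0 0 0 0" --pt "0.38 -0.66 0 0 0 0 0" --pt "0.57 -1 0 0 0 0 0"

```text
time: 1.25
tool_pos: [0.2984, -0.3928, 0.3194]
ee_rot: [-3.137, 0.002, 0.001]
wrist_force: [1.4, 0.1, 1.1]
width: 0.0374
finger_force: 0.0
```

Emit:
servo_tool --pt "0.19 -0.33 0 0 0 0 0" --pt "0.38 -0.66 0 0 0 0 0" --pt "0.57 -1 0 0 0 0 0"

```text
time: 1.5
tool_pos: [0.3556, -0.2921, 0.3199]
ee_rot: [-3.139, 0.003, 0.002]
wrist_force: [1.8, 0.2, 0.3]
width: 0.0177
finger_force: 0.0
```

Emit:
servo_tool --pt "0.19 -0.33 0 0 0 0 0" --pt "0.38 -0.66 0 0 0 0 0" --pt "0.57 -1 0 0 0 0 0"

```text
time: 1.75
tool_pos: [0.4125, -0.1921, 0.32]
ee_rot: [-3.14, 0.003, 0.002]
wrist_force: [1.4, 0.3, -0.1]
width: 0.0011
finger_force: 0.0
```

Emit:
servo_tool --pt "0.19 -0.33 0 0 0 0 0" --pt "0.38 -0.66 0 0 0 0 0" --pt "0.57 -1 0 0 0 0 0"

```text
time: 2.0
tool_pos: [0.4695, -0.0921, 0.32]
ee_rot: [-3.141, 0.003, 0.003]
wrist_force: [0.1, -0.6, 0.5]
width: 0.0003
finger_force: 0.0
```

Emit:
servo_tool --pt "0.19 -0.33 0 0 0 0 0" --pt "0.38 -0.66 0 0 0 0 0" --pt "0.57 -1 0 0 0 0 0"

```text
time: 2.25
tool_pos: [0.5265, 0.0078, 0.3199]
ee_rot: [-3.142, 0.004, 0.003]
wrist_force: [0.3, -0.3, 0.1]
width: 0.0004
finger_force: 0.0
```

Emit:
servo_tool --pt "0.19 -0.33 0 0 0 0 0" --pt "0.38 -0.66 0 0 0 0 0" --pt "0.57 -1 0 0 0 0 0" --pt "0.57 -1 0 0 0 0 0"

```text
time: 2.58
tool_pos: [0.5847, 0.1116, 0.3171]
ee_rot: [-3.139, 0.007, 0.01]
wrist_force: [-0.3, -1.5, -1.2]
width: 0.0001
finger_force: 0.0
```

Emit:
servo_tool --pt "0.2 -0.26 0.1 0 0 0 0" --pt "0.4 -0.52 0.4 0 0 0 0" --pt "0.55 -0.79 0.7 0 0 0 0" --pt "0.55 -0.79 1 0 0 0 0"

```text
time: 2.92
tool_pos: [0.6394, 0.1883, 0.2187]
ee_rot: [-3.14, 0.001, 0.006]
wrist_force: [-0.6, -0.4, -0.6]
width: 0.0007
finger_force: 0.0
```

Emit:
servo_tool --pt "0 0 0.3 0 0 0 0" --pt "0 0 0.6 0 0 0 0" --pt "0 0 0.85 0 0 0 0" --pt "0 0 1 0 0 0 0" --pt "0 0 1 0 0 0 0" --pt "0 0 1 0 0 0 0" --pt "0 0 1 0 0 0 0" --pt "0 0 1 0 0 0 0" --pt "0 0 1 0 0 0 0" --pt "0 0 1 0 0 0 0" --pt "0 0 1 0 0 0 0" --pt "0 0 1 0 0 0 0"

```text
time: 3.92
tool_pos: [0.6388, 0.185, 0.1231]
ee_rot: [-3.141, -0.001, 0.0]
wrist_force: [-0.2, -0.2, -0.2]
width: 0.0007
finger_force: 0.0
```

Run:
```python
from h import *
im=robot.snapshot("scene")[:,:,::-1];cv2.imwrite("pics/s2.png",cv2.resize(im[100:270,150:350],None,fx=3,fy=3,interpolation=2))
o=robot.get_obs();print(o["time"],o["tool_pos"],o["ee_rot"],o["wrist_force"],o["joint_positions"])
```

```text
3.9667 [0.63871821 0.18494651 0.12286474] [-3.14157025e+00 -6.56145696e-04  1.89324921e-04] [-0.02753213 -0.55453505 -0.77593653] [ 1.96682326e-01  3.77008433e-01  1.21960242e+00 -1.06167842e-04
  1.54433391e+00  1.76729210e+00]
```

View pics/s2.png

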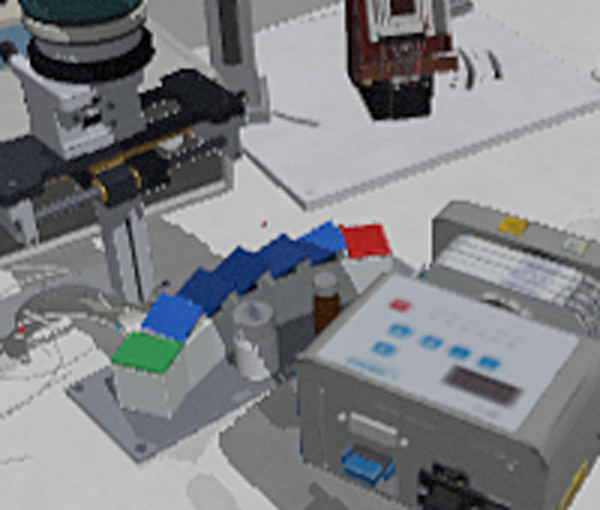

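The closed fingertips at about crop (130,300) hang straight above the green pad, and the surroundings are undisturbed. Now I'll descend and creep to contact.

Emit:
servo_tool --pt "0 0 0.15 0 0 0 0" --pt "0 0 0.3 0 0 0 0" --pt "0 0 0.4 0 0 0 0" --pt "0 0 0.46 0 0 0 0" --pt "0 0 0.48 0 0 0 0" --pt "0 0 0.48 0 0 0 0" --pt "0 0 0.48 0 0 0 0" --pt "0 0 0.48 0 0 0 0"

```text
time: 4.63
tool_pos: [0.6392, 0.185, 0.0756]
ee_rot: [-3.141, -0.002, 0.0]
wrist_force: [-0.2, 0.5, 0.3]
width: 0.0004
finger_force: 0.0
```

Emit:
servo_tool --pt "0 0 0.01 0 0 0 0" --pt "0 0 0.02 0 0 0 0" --pt "0 0 0.02 0 0 0 0" --pt "0 0 0.02 0 0 0 0"

```text
time: 4.97
tool_pos: [0.6386, 0.1849, 0.0726]
ee_rot: [3.142, -0.0, 0.0]
wrist_force: [-0.0, 0.3, -0.3]
width: 0.0004
finger_force: 0.0
```

Emit:
servo_tool --pt "0 0 0.005 0 0 0 0" --pt "0 0 0.01 0 0 0 0" --pt "0 0 0.01 0 0 0 0" --pt "0 0 0.01 0 0 0 0"

```text
time: 5.3
tool_pos: [0.6386, 0.1849, 0.0715]
ee_rot: [3.142, 0.0, 0.0]
wrist_force: [0.5, 0.6, -0.0]
width: 0.0008
finger_force: 0.0
```

Emit:
servo_tool --pt "0 0 0.005 0 0 0 0" --pt "0 0 0.005 0 0 0 0" --pt "0 0 0.005 0 0 0 0"

```text
time: 5.55
tool_pos: [0.6386, 0.1849, 0.0714]
ee_rot: [3.142, -0.0, 0.0]
wrist_force: [-1.0, -0.7, 2.1]
width: 0.0003
finger_force: 1.1
```

Emit:
servo_tool --pt "0 0 0.004 0 0 0 0" --pt "0 0 0.004 0 0 0 0" --pt "0 0 0.004 0 0 0 0"

```text
time: 5.8
tool_pos: [0.6386, 0.1849, 0.0713]
ee_rot: [3.142, -0.0, 0.0]
wrist_force: [-1.6, -1.4, 5.0]
width: 0.0005
finger_force: 2.6
```

Emit:
servo_tool --pt "0.009 0.018 0 0 0 0 0" --pt "0.018 0.035 0 0 0 0 0" --pt "0.027 0.053 0 0 0 0 0" --pt "0.036 0.07 0 0 0 0 0" --pt "0.045 0.088 0 0 0 0 0" --pt "0.053 0.106 0 0 0 0 0" --pt "0.062 0.123 0 0 0 0 0" --pt "0.071 0.141 0 0 0 0 0" --pt "0.08 0.158 0 0 0 0 0" --pt "0.089 0.176 0 0 0 0 0"

```text
time: 6.63
tool_pos: [0.6477, 0.1689, 0.0713]
ee_rot: [-3.138, -0.001, 0.001]
wrist_force: [-2.6, 5.5, 5.2]
width: 0.0007
finger_force: 3.1
```

Emit:
servo_tool --pt "0.008 0.018 -0.001 0 0 0 0" --pt "0.015 0.035 -0.002 0 0 0 0" --pt "0.023 0.053 -0.002 0 0 0 0" --pt "0.03 0.07 -0.002 0 0 0 0" --pt "0.038 0.088 -0.002 0 0 0 0" --pt "0.045 0.105 -0.002 0 0 0 0" --pt "0.053 0.123 -0.002 0 0 0 0" --pt "0.06 0.14 -0.002 0 0 0 0" --pt "0.068 0.158 -0.002 0 0 0 0" --pt "0.075 0.175 -0.002 0 0 0 0"

```text
time: 7.47
tool_pos: [0.6555, 0.1511, 0.0718]
ee_rot: [-3.139, -0.002, 0.001]
wrist_force: [-1.7, 4.0, 6.1]
width: 0.0007
finger_force: 3.1
```

Emit:
servo_tool --pt "0.006 0.018 0 0 0 0 0" --pt "0.012 0.036 0 0 0 0 0" --pt "0.018 0.054 0 0 0 0 0" --pt "0.024 0.072 0 0 0 0 0" --pt "0.03 0.09 0 0 0 0 0" --pt "0.035 0.108 0 0 0 0 0" --pt "0.041 0.126 0 0 0 0 0" --pt "0.047 0.144 0 0 0 0 0" --pt "0.053 0.162 0 0 0 0 0" --pt "0.059 0.18 0 0 0 0 0"

```text
time: 8.3
tool_pos: [0.6612, 0.1326, 0.0711]
ee_rot: [-3.14, -0.001, 0.0]
wrist_force: [-1.2, 4.6, 5.6]
width: 0.0005
finger_force: 3.0
```

Run:
```python
from h import *
im=robot.snapshot("scene")[:,:,::-1];cv2.imwrite("pics/s3.png",cv2.resize(im[130:260,160:300],None,fx=4,fy=4,interpolation=2))
h=cv2.cvtColor(im,cv2.COLOR_BGR2HSV)
for m in(cv2.inRange(h,(45,120,60),(80,255,255)),cv2.inRange(h,(0,150,90),(8,255,255))|cv2.inRange(h,(172,150,90),(180,255,255))):
    k=np.zeros_like(m);k[170:240,180:290]=m[170:240,180:290];N,l,s,ce=cv2.connectedComponentsWithStats(k);i=1+np.argmax(s[1:,4]);print(s[i],ce[i])
```

```text
[187 211  24  13 201] [198.59701493 217.14427861]
[263 175  17  11 132] [271.28030303 179.84848485]
```

View pics/s3.png

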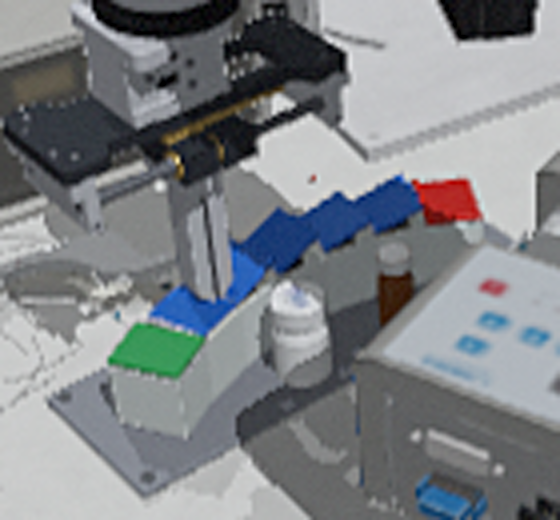

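Lid 1 (crop ~(185,310)) is shut, the tip is about to push down lid 2, and the green pad centroid is unchanged, so the tray hasn't moved. Continuing the stroke.

Emit:
servo_tool --pt "0.004 0.019 0 0 0 0 0" --pt "0.009 0.037 0 0 0 0 0" --pt "0.013 0.056 0 0 0 0 0" --pt "0.017 0.074 0 0 0 0 0" --pt "0.022 0.093 0 0 0 0 0" --pt "0.026 0.111 0 0 0 0 0" --pt "0.03 0.13 0 0 0 0 0" --pt "0.034 0.148 0 0 0 0 0" --pt "0.039 0.167 0 0 0 0 0" --pt "0.043 0.185 0 0 0 0 0"

```text
time: 9.18
tool_pos: [0.6657, 0.1145, 0.0718]
ee_rot: [-3.139, -0.002, 0.001]
wrist_force: [-0.4, 6.2, 6.0]
width: 0.0002
finger_force: 3.1
```

Emit:
servo_tool --pt "0.003 0.019 0 0 0 0 0" --pt "0.005 0.038 0 0 0 0 0" --pt "0.008 0.056 0 0 0 0 0" --pt "0.011 0.075 0 0 0 0 0" --pt "0.014 0.094 0 0 0 0 0" --pt "0.016 0.113 0 0 0 0 0" --pt "0.019 0.132 0 0 0 0 0" --pt "0.022 0.15 0 0 0 0 0" --pt "0.024 0.169 0 0 0 0 0" --pt "0.027 0.188 0 0 0 0 0"

```text
time: 10.02
tool_pos: [0.6684, 0.095, 0.0713]
ee_rot: [-3.141, -0.002, 0.0]
wrist_force: [0.1, 4.2, 5.4]
width: 0.0009
finger_force: 2.6
```

Emit:
servo_tool --pt "0.001 0.019 0 0 0 0 0" --pt "0.002 0.038 0 0 0 0 0" --pt "0.003 0.057 0 0 0 0 0" --pt "0.004 0.076 0 0 0 0 0" --pt "0.005 0.095 0 0 0 0 0" --pt "0.007 0.114 0 0 0 0 0" --pt "0.008 0.133 0 0 0 0 0" --pt "0.009 0.152 0 0 0 0 0" --pt "0.01 0.171 0 0 0 0 0" --pt "0.011 0.19 0 0 0 0 0"

```text
time: 10.85
tool_pos: [0.6699, 0.0767, 0.0718]
ee_rot: [-3.139, -0.003, 0.001]
wrist_force: [1.1, 5.9, 5.5]
width: 0.0006
finger_force: 3.0
```

Emit:
servo_tool --pt "-0.001 0.019 0 0 0 0 0" --pt "-0.001 0.038 0 0 0 0 0" --pt "-0.002 0.057 0 0 0 0 0" --pt "-0.002 0.076 0 0 0 0 0" --pt "-0.003 0.095 0 0 0 0 0" --pt "-0.004 0.114 0 0 0 0 0" --pt "-0.004 0.133 0 0 0 0 0" --pt "-0.005 0.152 0 0 0 0 0" --pt "-0.005 0.171 0 0 0 0 0" --pt "-0.006 0.19 0 0 0 0 0"

```text
time: 11.68
tool_pos: [0.6688, 0.0568, 0.0711]
ee_rot: [-3.141, -0.001, 0.0]
wrist_force: [-0.5, 5.3, 5.7]
width: 0.0003
finger_force: 3.0
```

Emit:
servo_tool --pt "-0.002 0.019 0 0 0 0 0" --pt "-0.004 0.038 0 0 0 0 0" --pt "-0.007 0.056 0 0 0 0 0" --pt "-0.009 0.075 0 0 0 0 0" --pt "-0.011 0.094 0 0 0 0 0" --pt "-0.013 0.113 0 0 0 0 0" --pt "-0.015 0.132 0 0 0 0 0" --pt "-0.018 0.15 0 0 0 0 0" --pt "-0.02 0.169 0 0 0 0 0" --pt "-0.022 0.188 0 0 0 0 0"

```text
time: 12.52
tool_pos: [0.6671, 0.0383, 0.0718]
ee_rot: [-3.14, -0.003, 0.0]
wrist_force: [1.0, 5.3, 6.1]
width: 0.0007
finger_force: 3.4
```

Emit:
servo_tool --pt "-0.004 0.019 0 0 0 0 0" --pt "-0.008 0.037 0 0 0 0 0" --pt "-0.011 0.056 0 0 0 0 0" --pt "-0.015 0.074 0 0 0 0 0" --pt "-0.019 0.093 0 0 0 0 0" --pt "-0.023 0.112 0 0 0 0 0" --pt "-0.027 0.13 0 0 0 0 0" --pt "-0.03 0.149 0 0 0 0 0" --pt "-0.034 0.167 0 0 0 0 0" --pt "-0.038 0.186 0 0 0 0 0"

```text
time: 13.35
tool_pos: [0.663, 0.0197, 0.0712]
ee_rot: [-3.14, -0.002, 0.0]
wrist_force: [1.8, 5.5, 4.8]
width: 0.0004
finger_force: 3.4
```

Emit:
servo_tool --pt "-0.005 0.018 0 0 0 0 0" --pt "-0.011 0.036 0 0 0 0 0" --pt "-0.016 0.055 0 0 0 0 0" --pt "-0.022 0.073 0 0 0 0 0" --pt "-0.027 0.091 0 0 0 0 0" --pt "-0.032 0.109 0 0 0 0 0" --pt "-0.038 0.127 0 0 0 0 0" --pt "-0.043 0.146 0 0 0 0 0" --pt "-0.049 0.164 0 0 0 0 0" --pt "-0.054 0.182 0 0 0 0 0"

```text
time: 14.18
tool_pos: [0.6577, 0.0011, 0.0713]
ee_rot: [-3.141, -0.002, 0.0]
wrist_force: [2.0, 3.9, 6.2]
width: 0.0004
finger_force: 2.7
```

Emit:
servo_tool --pt "-0.007 0.018 0 0 0 0 0" --pt "-0.014 0.035 0 0 0 0 0" --pt "-0.021 0.053 0 0 0 0 0" --pt "-0.028 0.071 0 0 0 0 0" --pt "-0.035 0.089 0 0 0 0 0" --pt "-0.041 0.106 0 0 0 0 0" --pt "-0.048 0.124 0 0 0 0 0" --pt "-0.055 0.142 0 0 0 0 0" --pt "-0.062 0.159 0 0 0 0 0" --pt "-0.069 0.177 0 0 0 0 0"

```text
time: 15.02
tool_pos: [0.6508, -0.0167, 0.0713]
ee_rot: [-3.141, -0.002, 0.0]
wrist_force: [2.0, 5.0, 5.6]
width: 0.0006
finger_force: 2.7
```

Emit:
servo_tool --pt "-0.009 0.017 0 0 0 0 0" --pt "-0.017 0.034 0 0 0 0 0" --pt "-0.026 0.051 0 0 0 0 0" --pt "-0.034 0.068 0 0 0 0 0" --pt "-0.043 0.085 0 0 0 0 0" --pt "-0.051 0.102 0 0 0 0 0" --pt "-0.06 0.119 0 0 0 0 0" --pt "-0.068 0.136 0 0 0 0 0" --pt "-0.077 0.153 0 0 0 0 0" --pt "-0.085 0.17 0 0 0 0 0" --pt "-0.085 0.17 0 0 0 0 0" --pt "-0.085 0.17 0 0 0 0 0"

```text
time: 16.02
tool_pos: [0.6423, -0.0342, 0.0713]
ee_rot: [3.141, -0.002, -0.0]
wrist_force: [1.2, 3.3, 5.2]
width: 0.0009
finger_force: 2.8
```

The tip is on the red pad and still in contact. Lifting away.

Emit:
servo_tool --pt "0 0 -0.03 0 0 0 0" --pt "0 0 -0.1 0 0 0 0" --pt "0 0 -0.3 0 0 0 0" --pt "0 0 -0.6 0 0 0 0" --pt "0 0 -0.9 0 0 0 0" --pt "0 0 -1 0 0 0 0"

```text
time: 16.52
tool_pos: [0.6429, -0.0352, 0.1754]
ee_rot: [3.139, -0.006, -0.001]
wrist_force: [0.7, 0.0, 1.1]
width: 0.0004
finger_force: 0.0
```

Emit:
servo_tool --pt "0 0 -0.3 0 0 0 0" --pt "0 0 -0.6 0 0 0 0" --pt "0 0 -0.9 0 0 0 0" --pt "0 0 -1 0 0 0 0" --pt "0 0 -1 0 0 0 0" --pt "0 0 -1 0 0 0 0"

```text
time: 17.02
tool_pos: [0.6413, -0.0341, 0.2693]
ee_rot: [3.141, 0.002, -0.0]
wrist_force: [0.5, -0.7, -0.2]
width: 0.0006
finger_force: 0.0
```

Run:
```python
from h import *
im=robot.snapshot("scene")[:,:,::-1];cv2.imwrite("pics/s4.png",cv2.resize(im[150:260,170:300],None,fx=5,fy=5,interpolation=2))
h=cv2.cvtColor(im,cv2.COLOR_BGR2HSV)
for m in(cv2.inRange(h,(45,120,60),(80,255,255)),cv2.inRange(h,(0,150,90),(8,255,255))|cv2.inRange(h,(172,150,90),(180,255,255))):
    k=np.zeros_like(m);k[170:240,180:290]=m[170:240,180:290];N,l,s,ce=cv2.connectedComponentsWithStats(k);i=1+np.argmax(s[1:,4]);print(s[i],ce[i])
```

```text
[187 211  24  13 201] [198.59701493 217.14427861]
[263 175  17  11 130] [271.38461538 179.62307692]
```

View pics/s4.png

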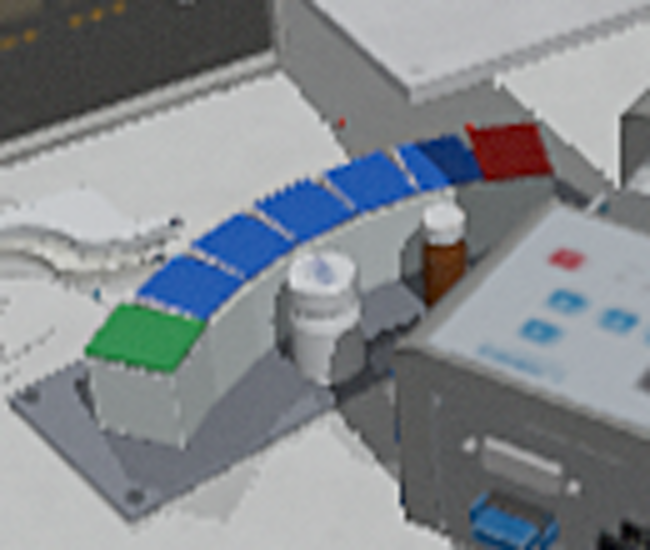

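All five lids lie flush between the green pad (crop ~(145,338)) and the red pad (crop ~(510,152)), and the tray and both vials are where they were. Handing in.

```bash
python3 -c "
from bench import robot
print(robot.close_job())"
```

```text
the job is handed in; nothing more can be done
None
```

All five lids were shut in order in one unbroken stroke from the green pad to the red pad, with about 5–6 N of downward force; the tray and its vials did not visibly move, and the job was handed in at about 17 s.

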